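# Fold down the round pot rest

## Task

A hot pot is about to come off the cooktop: fold down the round pot rest, by pushing its standing leaf from behind over its sprung middle point until it snaps down level on its base, and leave it there. Leave the slatted pot rest standing as it is.

Things in the scene. Friction and masses are not known exactly. Their poses are not given: they have to be found in the camera images.
- round_rest: Pot rest with the ROUND leaf. Fixed wooden base board 190 (its x) by 160 (y) by 12 mm; origin: centre of its underside, z up, yaw varies. Hinge pin along y at x -80, z 36 mm, in cheeks 46 mm high. Parked, the leaf leans back 20 degrees to -x, free rim at x -133, z 183 mm; folded it lies level over the board at z 36 mm, to +x. Push it from behind, from -x to +x, in its top 30 mm.
- round_leaf (a joint): Leaf: metal disc 140 mm across, 6 thick, centre 86 and free rim 156 mm from the pin. Angle in rad: 0 parked, leaning back on its stop; 0.35 upright; 1.92 level, folded down on its stop. A spring drives it away from its over-centre point near 0.7 rad: back to 0 below, on to 1.92 beyond; it never rests between. 3 to 7 N near the free rim push it over.
- slat_rest: The other pot rest, to be left alone: same board, hinge, spring, origin and axes, but its leaf is a SQUARE of five flat bars, 140 by 140 mm, 16 to 156 mm from the pin. The two rests stand side by side 0.34 m or more apart; either may be on the left.
- slat_leaf (a joint): Angle of the slatted leaf in rad, as for the round one: 0 is parked, leaning back on its stop, where it is to stay.

How it is judged:
At the end, for the whole second after the job is handed in: The round leaf is folded down within 10 degrees of its level stop (joint above 1.75 rad) and at rest; the slatted leaf is still parked (joint below 0.17 rad) (value of joint round_leaf above 1.75 rad and velocity of joint round_leaf below 0.1 rad/s and value of joint slat_leaf below 0.17 rad); the robot touches nothing.
It fails at once if the slatted leaf is pushed more than 0.35 rad (to upright or beyond) from its park (value of joint slat_leaf above 0.35 rad).
It also fails if it takes over 26 s, if anything falls off the work surface, if the arm or the gripper's body presses on something with over 40 N, if the wrist force passes 120 N, or if a joint passes its speed limit or range.

## Robot

A 6-joint arm with a two-finger parallel gripper is mounted at the origin on the work surface. World frame = base frame: x ahead of the robot, y to its left, z up, the work surface at z = 0. Lengths are in m, angles in rad, forces in N, time in s.
With the tool pointing down it reaches from about 0.35 to 0.975 m from the base axis. Payload 17.4 kg.
Tool frame: the origin (TCP) lies on the centre line of the jaws, within the pads' length; the fingertips stand env.tips_ahead ahead of it and the grasp point (between the pads) lies 3 mm ahead of it (env.tips_ahead is the distance from the TCP to the fingertips, in m); z points along the fingers, y is the line along which they close (so a half turn about z gives the same grasp; the last joint's range is limited). The gripper opens to 85 mm and grips with 20 to 120 N. Pads are 22 mm wide; open, the fingers measure 114 mm over their backs; the gripper's body (76 mm by 85 mm) begins 54 mm behind the grasp point. The pads swing forward as they close: fully open they stand 13 mm farther back than shut.
Start: joints at [1.292, 0.116, 1.442, -0, 1.584, -0.038], TCP at [0.161, 0.656, 0.253] pointing down, gripper open.
Joint ranges: [-2.83, 2.83], [-0.83, 2.19], [0.07, 2.5], [-1.14, 4.28], [0.01, 3], [-2.97, 2.97]. Speed limits (rad/s): [1.89, 1.89, 2.22, 3.14, 3.14, 3.14].

## Interface

Orientations are given as a unit quaternion [x, y, z, w].
In Python, from cell import env, eyes gives the robot as it stands.
- The arm moves only by the shell command python3 -m pendant 'ROWS'. ROWS is a JSON object of lists of equal length, an entry for each row: "offset": the shift along the tool's x, y, z in m, a list of three; "roll": the turn about the tool's z in degrees; "fingers": the opening in per cent of the stroke, from 0 (shut) to 100 (fully open). A call has 1 to 20 rows; each row shifts and turns the commanded pose from where the row before left it, along the tool's axes as they then stand; what a row does not reach is not made up. A row lasts 1/10 s, in which the tool goes at most 50 mm and 8.59 degrees, less where a joint would pass 70% of its speed; a pose out of reach is approached as far as the arm can. A call is refused whole if a number of a shift passes 0.05 or a number of a turn 8.59, either way. A call with a gripper value outside its range is refused whole. The fingers move at their own pace and stop on an object; the grip force is fixed at half the most. Time passes only in rows, so rows that do not move let the fingers close. It gives the time, the measured TCP pose, the force, the opening and the grip force at its end, in the units of the state.
- env.get_obs(): the state, without advancing time (a new reading comes with each control period).
- eyes.get_image(name): name is "scene" or "side" or "wrist"; returns a dict with "img" (400x640x3 uint8, blue, green, red), "range_z" (400x640 float32, m along the optical axis (not along the pixel's ray), 0 where there is no reading), "vertical_fov" (degrees; the focal length in pixels is half the picture's height over the tangent of half this angle, whatever the lens; pixels are square), "cx", "cy" (the principal point, pixels), "rvec" (rotation vector, rad) and "tvec" (3), from world to camera coordinates, as OpenCV has them. Camera axes: x right, y down, z forward; pixel columns grow to the right and rows downward; lengths in m; the calibration is good to about 2 mm. A picture is of the moment at which its call begins.
- env.job_done(): hands the job in; it is judged then, once.
The state is a dict: "time_s": time; "q": joint angles; "dq": joint speeds; "joint_efforts": joint torques, N m; "position": TCP position; "orientation": TCP orientation; "ft_force": force on the tool from outside, world axes, zero at the start; "moment": the same for the moment, N m; "opening": finger opening in m; "finger_force": force on a finger pad.
Only numpy, scipy, OpenCV 4.12 (cv2) and the standard library are available. Lean on these libraries where they do the work, as an engineer would, in place of code of your own. Each camera call takes 0.05 s, during which the arm holds its last target. There are 200 camera calls.

## Working session

There is one attempt and no reset: what is moved stays moved. The work goes in short steps, Python scripts to look and compute and a shell command to move; the robot and the scene stay as the last step left them, time stands still between calls to the robot, and variables do not carry over. Pictures are saved under pics/ and viewed, at most 10 in all, crops included, and the job is handed in when it is done.

```bash
mkdir -p pics; cat > h.py <<'E'
from cell import env, eyes
import numpy as np, cv2
def shot(n,f):
    d=eyes.get_image(n); cv2.imwrite('pics/'+f+'.png',d['img']); np.save('pics/'+f+'.npy',world(d)); return d
def world(d):
    h,w=d['range_z'].shape; f=h/2/np.tan(np.radians(d['vertical_fov'])/2)
    v,u=np.mgrid[:h,:w]; z=d['range_z']
    p=np.stack([(u-d['cx'])/f*z,(v-d['cy'])/f*z,z],-1)
    R=cv2.Rodrigues(np.array(d['rvec'],float))[0]
    W=(p-np.array(d['tvec']).ravel())@R; W[z==0]=np.nan
    return W
E
python3 - <<'E'
from h import *
o=env.get_obs(); print(o['time_s'],o['position'],o['orientation'],env.tips_ahead,o['opening'])
for n in('scene','side'): shot(n,n+'0')
E
```

```text
0.0 [0.16090616 0.65535111 0.25256342] [ 1.20084729e-01  9.92763477e-01 -5.73917573e-04 -8.73709992e-05] 0.022 0.08548884194255539
```

View pics/scene0.png

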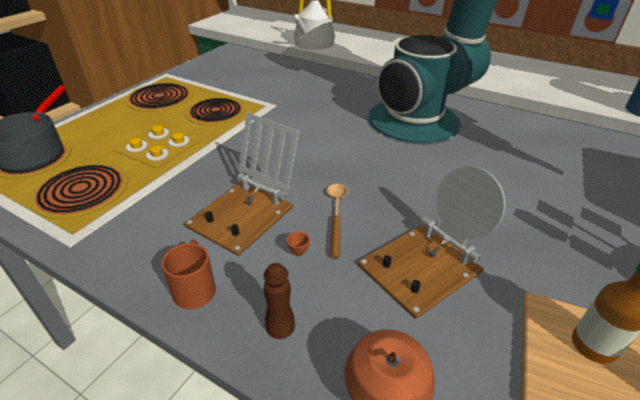

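View pics/side0.png

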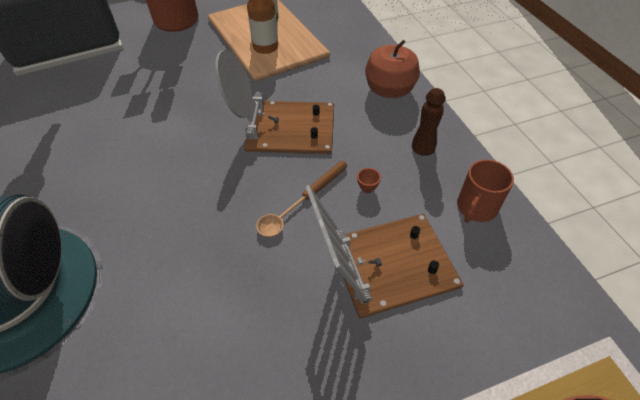

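The scene view shows the round leaf (470,203) on the right and the slatted leaf (268,155) on the left. The side view shows the round rest's board corners at about (258,102), (335,100), (333,152) and (245,152).

```bash
python3 - <<'E'
from h import *
np.set_printoptions(precision=3,suppress=True)
S=np.load('pics/side0.npy');C=np.load('pics/scene0.npy')
for n,W,pts in(('side',S,[(334,102),(332,150),(250,150),(238,85),(228,58),(331,250),(355,290),(312,195),(424,220),(458,282),(265,30),(345,167),(270,226)]),('scene',C,[(360,263),(418,308),(478,270),(470,203),(470,170),(470,235),(440,200),(500,200),(268,155),(240,248),(190,222)])):
    for u,v in pts: print(n,u,v,W[v,u])
# round leaf plane from scene
m=cv2.circle(np.zeros((400,640),np.uint8),(470,203),30,1,-1)>0
P=C[m];P=P[~np.isnan(P[:,0])];P=P[P[:,2]>.05];c=np.median(P,0);n=np.linalg.svd(P-c,full_matrices=False)[2][2];print('plane',c,n)
b=np.all([C[...,2]>.006,C[...,2]<.02],0)
n_,l,st,_=cv2.connectedComponentsWithStats(b.astype(np.uint8))
for i in range(1,n_):
    if st[i,4]>1500: 
        p=C[l==i][:,:2].astype(np.float32);print(st[i],cv2.minAreaRect(p))
# everything above 0.05
E
```

```text
side 334 102 [ 0.695  0.274 -0.001]
side 332 150 [0.632 0.125 0.   ]
side 250 150 [0.464 0.183 0.006]
side 238 85 [0.476 0.272 0.109]
side 228 58 [0.47  0.297 0.16 ]
side 331 250 [ 0.497 -0.214  0.181]
side 355 290 [ 0.525 -0.243  0.099]
side 312 195 [ 0.505 -0.116  0.182]
side 424 220 [ 0.724 -0.118  0.012]
side 458 282 [ 0.716 -0.253  0.012]
side 265 30 [0.596 0.496 0.084]
side 345 167 [0.637 0.062 0.009]
side 270 226 [ 0.449 -0.022  0.002]
scene 360 263 [0.628 0.126 0.01 ]
scene 418 308 [0.674 0.262 0.014]
scene 478 270 [0.527 0.33  0.011]
scene 470 203 [0.473 0.275 0.118]
scene 470 170 [0.446 0.255 0.171]
scene 470 235 [0.504 0.295 0.069]
scene 440 200 [0.459 0.217 0.091]
scene 500 200 [0.483 0.323 0.152]
scene 268 155 [ 0.529 -0.16   0.111]
scene 240 248 [ 0.721 -0.101  0.013]
scene 190 222 [ 0.714 -0.246  0.011]
plane [0.474 0.275 0.119] [ 0.865 -0.37   0.34 ]
[    0    74   266   161 16128] ((0.511239767074585, -0.6605194211006165), (0.721865177154541, 0.49221572279930115), 0.03096417710185051)
[ 185  182  109   73 3846] ((0.6335246562957764, -0.17145468294620514), (0.16321849822998047, 0.19188426434993744), 87.00163269042969)
[ 358  225  126   93 5787] ((0.5704938173294067, 0.22919665277004242), (0.1611819863319397, 0.1955990344285965), 66.91681671142578)
[ 521  292  119  108 8295] ((0.6292566061019897, 0.5198449492454529), (0.21585331857204437, 0.17678481340408325), 8.459126472473145)
```

```bash
python3 -m pendant '{"offset":[[0,0,0],[0,0,0],[-0.025,-0.0165,0],[-0.025,-0.0165,0],[-0.025,-0.0165,0],[-0.025,-0.0165,0],[-0.025,-0.0165,0],[-0.025,-0.0165,0],[-0.025,-0.0165,0],[-0.025,-0.0165,0],[-0.025,-0.0165,0],[-0.025,-0.0165,0],[-0.025,-0.0165,0],[-0.025,-0.0165,0],[-0.025,-0.0165,0],[-0.023,-0.0165,0],[0,0,0],[0,0,0]],"roll":[4.65,4.65,0,0,0,0,0,0,0,0,0,0,0,0,0,0,0,0],"fingers":[0,0,0,0,0,0,0,0,0,0,0,0,0,0,0,0,0,0]}'
python3 - <<'E'
from h import *
shot('side','side1');o=env.get_obs();print(o['position'],o['orientation'],o['opening'])
E
```

```text
time_s: 1.9
position: [0.3906, 0.3063, 0.2532]
orientation: [0.201, 0.98, -0.0, -0.0]
ft_force: [-0.8, 0.2, -0.4]
opening: -0.0002
finger_force: 0.0
[0.39028835 0.30673726 0.25313975] [ 2.00360545e-01  9.79722219e-01 -5.34077896e-06 -1.57271487e-04] 5.15603813025969e-05
```

View pics/side1.png

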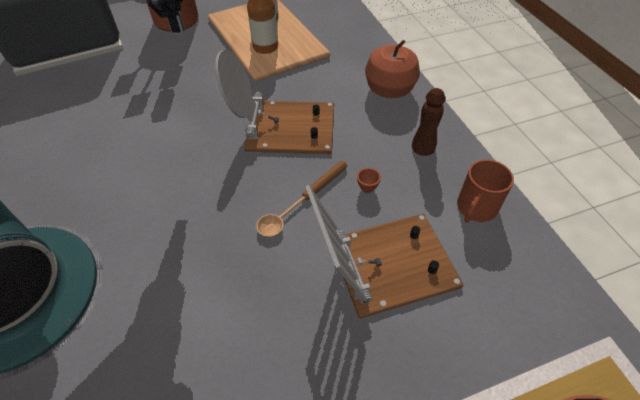

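The gripper (170,15) is behind the round leaf (235,80). Both rests are untouched. Next I'll lower it and push.

```bash
python3 -m pendant '{"offset":[[0,0,0.02],[0,0,0.02],[0,0,0.02],[0,0,0.008],[-0.015,0,0],[-0.015,0,0],[-0.01,0,0],[-0.01,0,0],[-0.01,0,0],[-0.01,0,0],[-0.01,0,0],[-0.01,0,0]],"roll":[0,0,0,0,0,0,0,0,0,0,0,0],"fingers":[0,0,0,0,0,0,0,0,0,0,0,0]}'
python3 - <<'E'
from h import *
shot('scene','scene2')
E
```

```text
time_s: 3.15
position: [0.474, 0.271, 0.1857]
orientation: [0.2, 0.98, 0.0, -0.0]
ft_force: [-4.0, 1.1, 2.4]
opening: -0.0002
finger_force: 1.9
```

View pics/scene2.png

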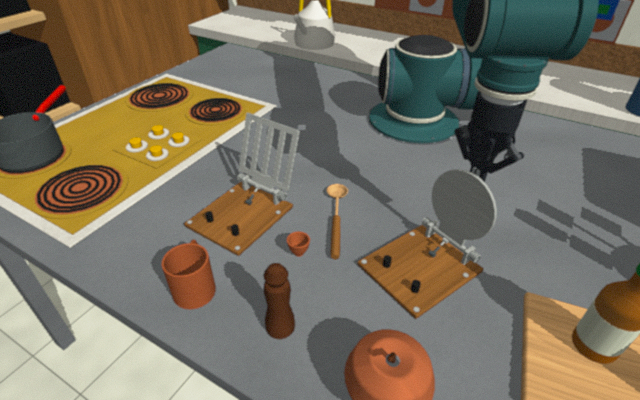

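The closed fingers are centred behind the disc (463,205). It has come up to about upright with a 4 N push, so I'll keep going past the middle point.

```bash
python3 -m pendant '{"offset":[[-0.01,0,0],[-0.01,0,0],[-0.01,0,0],[-0.01,0,0],[-0.01,0,0],[-0.01,0,0],[-0.01,0,0],[-0.01,0,0],[0,0,0],[0,0,0],[0,0,0],[0,0,0],[0,0,0]],"roll":[0,0,0,0,0,0,0,0,0,0,0,0,0],"fingers":[0,0,0,0,0,0,0,0,0,0,0,0,0]}'
python3 - <<'E'
from h import *
shot('scene','scene3')
E
```

```text
time_s: 4.5
position: [0.5467, 0.24, 0.1854]
orientation: [0.2, 0.98, 0.0, 0.0]
ft_force: [1.0, -0.1, 0.5]
opening: -0.0003
finger_force: 0.0
```

View pics/scene3.png

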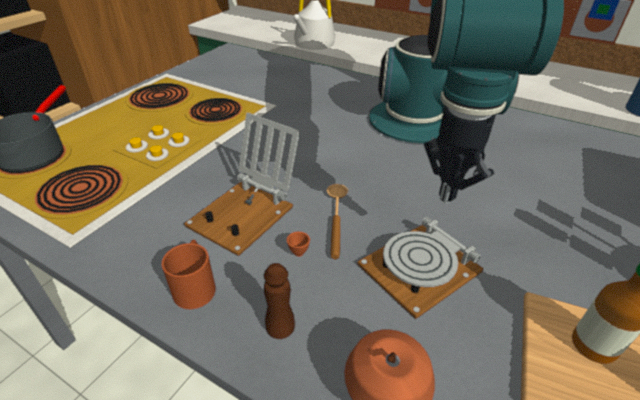

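The round leaf has snapped down level on its base (420,257). The slatted leaf (268,155) still stands parked, and the gripper is clear. I'll raise the arm a little, let it settle and hand in.

```bash
python3 -m pendant '{"offset":[[0,0,-0.02],[0,0,-0.02],[0,0,-0.02],[0,0,0],[0,0,0],[0,0,0],[0,0,0],[0,0,0]],"roll":[0,0,0,0,0,0,0,0],"fingers":[0,0,0,0,0,0,0,0]}'
python3 - <<'E'
from h import *
W=world(eyes.get_image('scene'));print(W[257,445],W[240,420],W[258,395],W[155,268])
print(env.job_done())
E
```

```text
time_s: 5.35
position: [0.5467, 0.2398, 0.2446]
orientation: [0.2, 0.98, -0.0, -0.0]
ft_force: [-0.2, 0.3, 0.1]
opening: -0.0
finger_force: 0.0
[0.55398878 0.2676934  0.03795384] [0.53427004 0.21071672 0.03766619] [0.60708102 0.18701467 0.03920399] [ 0.53046504 -0.1593952   0.11240012]
the job is handed in; nothing more can be done
None
```

The round pot rest is folded down level on its base (leaf measured at z 38–39 mm), the slatted rest is still parked, the arm is clear, and the job was handed in at about 5.4 s; no verdict came back.

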